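# Stack a split-turning blank with its separator and hold it down in the press

## Robot

A 6-joint arm with a two-finger parallel gripper is mounted at the origin on the work surface. World frame = base frame: x ahead of the robot, y to its left, z up, the work surface at z = 0. Lengths are in m, angles in rad, forces in N, time in s.
With the tool pointing down it reaches from about 0.35 to 0.975 m from the base axis. Payload 4.9 kg.
Tool frame: the origin (TCP) lies midway between the tips of the shut fingers; the grasp point (between the pads) lies ctrl.grip_depth behind it (ctrl.grip_depth is the distance from the TCP to the grasp point, in m); z points along the fingers, y is the line along which they close (so a half turn about z gives the same grasp; the last joint's range is limited). The gripper opens to 85 mm and grips with 20 to 120 N. Pads are 22 mm wide; open, the fingers measure 114 mm over their backs; the gripper's body (76 mm by 85 mm) begins 54 mm behind the grasp point. The pads swing forward as they close: fully open they stand 13 mm farther back than shut.
Start: joints at [1.134, 0.053, 1.613, -0, 1.476, -0.119], TCP at [0.195, 0.594, 0.231] pointing down, gripper open.
Joint ranges: [-3.01, 3.01], [-1.01, 2.22], [0.06, 2.58], [-1.02, 4.17], [0.09, 2.62], [-3.14, 3.14]. Speed limits (rad/s): [2.57, 2.57, 3.14, 3.14, 3.14, 3.14].

## Interface

Orientations are given as a rotation vector (axis times angle).
In Python, from station import ctrl, get_image, camera_model gives the robot as it stands. The module is installed in compiled form; this text tells all that it offers.
- The arm moves only by the shell command python3 -m crank 'ROWS' [FORCE]. ROWS is JSON, a list of rows, each a list of 7 numbers: the shift along the tool's x, y, z in mm, then the turn, a rotation vector about the tool's x, y, z in rad, then the opening, from -1 (shut) to 1 (fully open). A call has exactly 10 rows; each row shifts and turns the commanded pose from where the row before left it, along the tool's axes as they then stand; what a row does not reach is not made up. A row lasts 1/12 s, in which the tool goes at most 41.7 mm and 7.16 degrees, less where a joint would pass 70% of its speed; a pose out of reach is approached as far as the arm can. A call with a gripper value outside its range is refused whole. The fingers move at their own pace and stop on an object; FORCE is the grip in N (left out, the last holds). Time passes only in rows, so rows that do not move let the fingers close, or fill a call up. It gives the time, the measured TCP pose, the force, the opening and the grip force at its end, in the units of the state.
- ctrl.get_obs(): the state, without advancing time (a new reading comes with each control period).
- get_image(name): name is "scene" or "top" or "wrist"; returns the picture (420x560x3 uint8, red, green, blue); there is no depth.
- camera_model(name): a dict with "vertical_fov" (degrees; the focal length in pixels is half the picture's height over the tangent of half this angle, whatever the lens; pixels are square), "cx", "cy" (the principal point, pixels), "R" (3x3) and "t" (3): a world point X has camera coordinates R X + t; the wrist camera has in their place "hand_eye" (4x4, takes a point from camera to tool coordinates, whose origin is the TCP and whose axes are the flange's). Camera axes: x right, y down, z forward; pixel columns grow to the right and rows downward; lengths in m; the calibration is good to about 2 mm. A picture is of the moment at which its call begins: read the wrist's pose just before it. camera_model takes no time and is no camera call.
- ctrl.finish_job(): hands the job in; it is judged then, once.
The state is a dict: "t": time; "q": joint angles; "dq": joint speeds; "effort": joint torques, N m; "tool_pos": TCP position; "tool_rot": TCP orientation; "contact_force": force on the tool from outside, world axes, zero at the start; "wrist_torque": the same for the moment, N m; "opening": finger opening in m; "grip_force": force on a finger pad.
Only numpy, scipy, OpenCV 4.12 (cv2) and the standard library are available. Lean on these libraries where they do the work, as an engineer would, in place of code of your own. Each camera call takes 0.05 s, during which the arm holds its last target. There are 200 camera calls.

## Task

Lay the thin brown hardboard sheet centred and lined up on the beech blank that lies in the green press, let go of it, then lay the other full-length beech blank lined up on top of the sheet, letting go of that too. Then press the press's hand lever down by its black grip until the lever is level, so that the sprung foot bears on the stack, and finish while still holding it there: do not let go. Leave everything else on the bench where it is.

Things in the scene. Friction and masses are not known exactly. Their poses are not given: they have to be found in the camera images.
- press: green cast bench press, fixed. Origin on the bench top under its nest's centre; x along the nest away from the robot's end towards the pivot, y left, z up. Steel bed 200 x 86 mm, 60 mm high, with stops 14 mm high round the lower blank. Pivot shaft along y at x = +150 mm. The space above the nest is clear: at rest the raised hold-down arm's nearest part is about 105 mm from the nest centre in x
- pivot (a point): point on the lever's pivot axis at the back of the press: 150 mm along the press's x from the nest centre, y = 0, 75 mm above the bench; axes as the press. The gooseneck hold-down arm (at y = 0, up to 235 mm above the bench at rest) and the hand lever (170 mm long, at y = -140 mm, the right side) are both fast on this shaft and turn together
- lower: lower blank: beech block 150 x 54 x 36 mm, already on the press's bed between the stops, its top 96 mm above the bench. Origin at its centre; x along its length, z up
- sheet: separator sheet: dark brown hardboard, 158 x 62 x 6 mm, about 55 g, starting flat on a fixed wooden batten (120 x 30 mm, 44 mm high, along the sheet's length), so its long edges overhang the batten by 16 mm each side. Origin at its centre; x along its length, z up
- upper: upper blank: beech block 150 x 54 x 36 mm, about 0.2 kg, the same size as the lower one, starting flat on the bench. Origin at its centre (18 mm above its underside); x along its length, z up
- grip: the hand lever's grip: black horizontal sleeve that turns freely on its spindle, 26 mm diameter, reaching 36 mm right and 44 mm left of its origin along the press's y. Origin on its axis, 170 mm from the pivot axis, at y = -186 mm of the press; moves on a circle about the pivot. At rest 190 mm high, 26 mm beyond the nest centre in x; when level 75 mm high, 20 mm before it
- lever (a joint): lever angle in rad: 0 at rest (lever pointing towards the robot, 43 degrees above level), growing as the grip is pressed down; 0.75 is level; a stop at 0.9. It springs back when let go; holding it level on the full stack takes about 10 N at the grip
- foot: round rubber foot, 26 mm diameter, on a sprung plunger (26 mm travel) under the end of the hold-down arm; origin at the centre of its underside. Pressing the lever swings it down on the far end of the stack (two blanks and sheet: top 138 mm above the bench); it first touches about 0.1 rad before level and then yields, with 3 to 13 N, so that the lever can come level
- offcut: short beech offcut, 85 x 54 x 36 mm: same section as the blanks but much shorter; not to be used. Origin at the centre of its underside
- key: T-shaped steel chuck key lying flat, about 90 mm long with a 56 mm cross bar, 18 mm high, lying between the two places where the spare blank and the sheet are found
- chuck: steel drill chuck standing on end, 48 mm diameter, 78 mm high
- jar: closed glass jar, 64 mm diameter, 85 mm high
- ring: dark wooden ring lying flat, 130 mm outside, 28 mm high
- column: turned beech column standing upright, 96 mm diameter at the top, 182 mm high
- gouge: turning gouge lying flat, 300 mm long, wooden handle, 33 mm high, to the right of the press
- brush: bench brush lying flat near the right end of the bench
Not all that is in view belongs to the job. Leave any orange or pink look-alike of the lower alone.

How it is judged:
On the way, in this order (a step that is already met when the one before it is completed fails the run):
1. the sheet lies on the lower blank, centred and lined up, let go (x of sheet in the frame of lower between -0.01 and 0.01 m and y of sheet in the frame of lower between -0.01 and 0.01 m and z of sheet in the frame of lower between 0.017 and 0.025 m and angle between the x axis of sheet and the x axis of lower, either way round below 0.1 rad and angle between the z axis of sheet and the z axis of lower, either way round below 0.06 rad and horizontal distance between lower and press below 0.008 m and z of lower in the frame of press between 0.074 and 0.082 m and contact force between the fingers and sheet below 0.1 N), for 0.2 s.
2. the upper blank lies on the sheet, lined up with the lower blank, let go (x of sheet in the frame of lower between -0.01 and 0.01 m and y of sheet in the frame of lower between -0.01 and 0.01 m and z of sheet in the frame of lower between 0.017 and 0.025 m and angle between the x axis of each of sheet, upper and the x axis of lower, either way round below 0.1 rad and angle between the z axis of each of sheet, upper and the z axis of lower, either way round below 0.06 rad and x of upper in the frame of lower between -0.01 and 0.01 m and y of upper in the frame of lower between -0.01 and 0.01 m and z of upper in the frame of lower between 0.038 and 0.046 m and horizontal distance between lower and press below 0.008 m and z of lower in the frame of press between 0.074 and 0.082 m and contact force between the fingers and upper below 0.1 N), for 0.2 s.
At the end, for the whole second after the job is handed in: Through the last second the fingers hold the grip (over 2 N), lever still and level within 0.07 rad, foot bearing on the upper blank; sheet and upper blank lie flat on the lower blank, each centred within 10 mm and aligned within 0.1 rad; lower blank within 8 mm of the nest centre (all of step 2 and value of joint lever between 0.68 and 0.82 rad and velocity of joint lever between -0.1 and 0.1 rad/s and contact force between the fingers and grip above 2 N and contact force between foot and upper above 1 N); the arm keeps its last pose, push and grip.
It fails at once if another thing on the bench is displaced by more than 40 mm (distance of any of offcut, key, chuck, jar, ring, column, gouge, brush from where it was at the start of the episode above 0.04 m).
It also fails if it takes over 72 s, if anything falls off the work surface, if the arm or the gripper's body presses on something with over 40 N, if the wrist force passes 120 N, or if a joint passes its speed limit or range.

## Working session

There is one attempt and no reset: what is moved stays moved. The work goes in short steps, Python scripts to look and compute and a shell command to move; the robot and the scene stay as the last step left them, time stands still between calls to the robot, and variables do not carry over. Pictures are saved under pics/ and viewed, at most 10 in all, crops included, and the job is handed in when it is done.

```bash
mkdir -p pics; ls; python3 - <<'E'
from station import ctrl,get_image,camera_model
import cv2,numpy as np
for n in ("scene","top"):
    cv2.imwrite(f"pics/{n}0.png",get_image(n)[:,:,::-1])
    print(n,camera_model(n))
print(camera_model("wrist"));print(ctrl.get_obs(),ctrl.grip_depth)
E
```

```text
pics
scene {'vertical_fov': 53.79854778066058, 'cx': 277.4188451466679, 'cy': 203.38813528294256, 'R': array([[-0.52547272,  0.85074756,  0.01034458],
       [ 0.58999596,  0.37312326, -0.71601942],
       [-0.61301157, -0.37014541, -0.69800372]]), 't': array([ 0.25903127, -0.20295596,  1.62959884])}
top {'vertical_fov': 46.35404345886913, 'cx': 280.62608839892357, 'cy': 220.52819006113867, 'R': array([[ 1.85209280e-02, -9.99826621e-01,  1.92435682e-03],
       [-9.87643545e-01, -1.85947481e-02, -1.55609974e-01],
       [ 1.55618777e-01,  9.81462539e-04, -9.87816700e-01]]), 't': array([-0.01219812,  0.54220765,  1.9738698 ])}
{'vertical_fov': 65.45249855078059, 'cx': 288.15498517808453, 'cy': 207.80626889711363, 'hand_eye': array([[ 5.64005393e-04, -9.56620528e-01, -2.91336314e-01,
         7.47721588e-02],
       [ 9.99999645e-01,  3.57322136e-04,  7.62635800e-04,
        -1.28637050e-03],
       [-6.25452148e-04, -2.91336641e-01,  9.56620390e-01,
        -1.43151281e-01],
       [ 0.00000000e+00,  0.00000000e+00,  0.00000000e+00,
         1.00000000e+00]])}
{'t': 0.1, 'q': array([ 1.13399617e+00,  5.32981786e-02,  1.61417491e+00, -1.80461779e-05,
        1.47603926e+00, -1.18985593e-01]), 'dq': array([ 0.00036449, -0.00200944, -0.00367312, -0.00034544,  0.0013577 ,
        0.0008312 ]), 'effort': array([-2.71540239e-04, -3.94905531e+01, -3.71363139e+01, -1.46909210e-04,
        4.01093755e-03, -1.51775527e-05]), 'tool_pos': array([0.19505462, 0.59316991, 0.23017055]), 'tool_rot': array([-4.97040094e-01, -3.10150721e+00,  2.90702381e-03]), 'contact_force': array([0.69157466, 0.49071096, 0.92497099]), 'wrist_torque': array([ 0.0453801 , -0.00787311,  0.01191814]), 'grip_force': 0.0, 'opening': 0.08540974055124391} 0.0187
```

View pics/scene0.png

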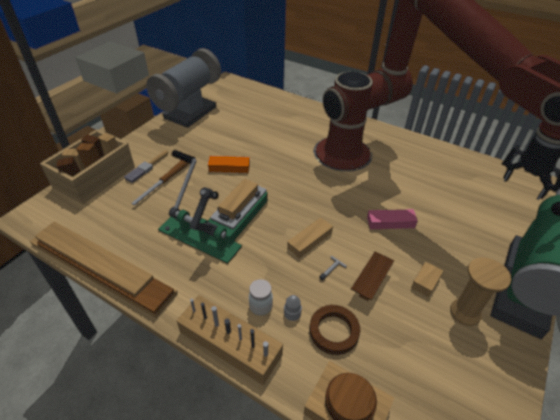

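View pics/top0.png

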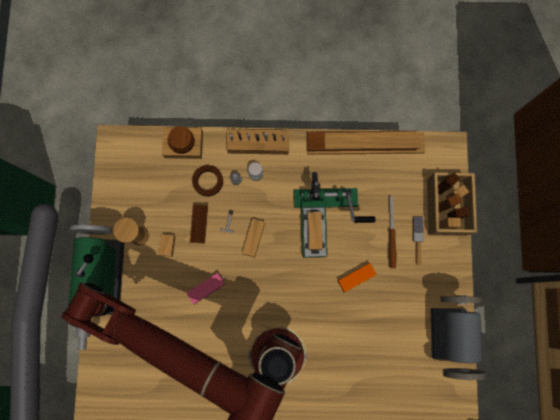

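The scene shows the press at about (235,205), the spare blank at (310,235), the sheet at (373,275), the offcut at (428,278), the key at (332,268), and the orange and pink blocks at (229,163) and (392,219). In the top view these are the lower blank (316,230), spare blank (254,237), sheet (199,223), offcut (167,244), pink (206,288) and orange (357,277).

Things that could be mistaken for the spare blank, with top-view pixels: offcut (167,244), orange (357,277), pink (206,288) and the timber at the back (370,141). I choose the plain, full-length one at (254,237). For the sheet I choose the dark brown (199,223), not the ring (208,180) or the brown board at the back. I'll check both in a crop.

```bash
python3 - <<'E'
import cv2
i=cv2.imread("pics/top0.png")[180:300,180:380]
cv2.imwrite("pics/crop0.png",cv2.resize(i,None,fx=4,fy=4,interpolation=cv2.INTER_CUBIC))
E
```

```text
(no output)
```

View pics/crop0.png

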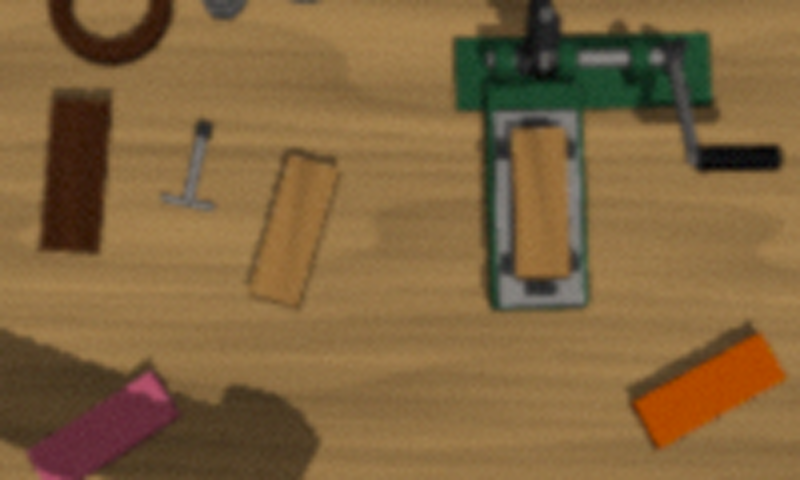

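The crop confirms the choices: the full-length beech blank at about crop (293,230), the dark sheet at (76,172), and the lower blank at (542,202) in the nest. The grip is at (740,158).

```bash
cat > h.py <<'E'
import numpy as np, cv2
from station import ctrl,get_image,camera_model
from scipy.spatial.transform import Rotation as Rn
def ray(name,uv,pose=None):
    m=camera_model(name); f=210/np.tan(np.radians(m["vertical_fov"])/2)
    d=np.array([(uv[0]-m["cx"])/f,(uv[1]-m["cy"])/f,1.])
    if name=="wrist":
        T=np.eye(4);T[:3,:3]=Rn.from_rotvec(pose[1]).as_matrix();T[:3,3]=pose[0]
        T=T@m["hand_eye"]; return T[:3,3],T[:3,:3]@d
    R=np.array(m["R"]);return -R.T@m["t"],R.T@d
def pt(name,uv,z,pose=None):
    c,d=ray(name,uv,pose);return c+d*(z-c[2])/d[2]
def rect(P):  # corners: far-left, far-right, near-right, near-left
    P=np.array(P);c=P.mean(0);a=P[0]+P[1]-P[2]-P[3]
    return c.round(4),"yaw",round(float(np.arctan2(a[1],a[0])),3),"L,W",np.hypot(*a[:2]).round(4)/2,np.linalg.norm(P[0]+P[3]-P[1]-P[2]).round(4)/2
def togo(xyz,yaw_y):
    "tool-axis shift (mm) and turn about tool z (rad) to bring TCP to xyz pointing down with closing line at world angle yaw_y"
    o=ctrl.get_obs();R=Rn.from_rotvec(o["tool_rot"])
    d=R.inv().apply(np.array(xyz)-o["tool_pos"])*1000
    y=R.apply([0,1,0]);a=np.arctan2(y[1],y[0]);dw=(yaw_y-a+np.pi/2)%np.pi-np.pi/2
    print("pos",o["tool_pos"].round(4),"togo mm (tool)",d.round(1),"turn tool z",round(-dw,3),"tool z axis",R.apply([0,0,1]).round(3),"yaw_y",round(a,3),"q6",o["q"][5].round(3),"t",round(o["t"],2))
E
python3 - <<'E'
from h import *
px=lambda u:((u[0]+.5)/4-.5+180,(u[1]+.5)/4-.5+180)
for n,z,c in (("sheet",.05,[(54,99),(111,97),(98,253),(40,250)]),("upper",.036,[(288,153),(339,167),(298,307),(248,290)]),("lower",.096,[(513,128),(567,125),(571,277),(516,279)])):
    print(n,rect([pt("top",px(u),z) for u in c]))
print("grip",pt("top",px((740,158)),.19))
o=ctrl.get_obs();R=Rn.from_rotvec(o["tool_rot"]);print(R.as_matrix().round(3),o["q"])
E
```

```text
sheet (array([0.5238, 0.3333, 0.05  ]), 'yaw', -0.042, 'L,W', np.float64(0.15905), np.float64(0.0588))
upper (array([0.4735, 0.1101, 0.036 ]), 'yaw', -0.256, 'L,W', np.float64(0.1486), np.float64(0.05435))
lower (array([ 0.498 , -0.1402,  0.096 ]), 'yaw', 0.03, 'L,W', np.float64(0.15245), np.float64(0.05445))
grip [ 0.53053021 -0.32202742  0.19      ]
[[-0.95   0.312 -0.001]
 [ 0.312  0.95  -0.002]
 [ 0.    -0.002 -1.   ]] [ 1.13399617e+00  5.32981786e-02  1.61417491e+00 -1.80461779e-05
  1.47603926e+00 -1.18985593e-01]
```

```bash
python3 - <<'E'
from h import *
togo((.524,.333,.16),-.042+np.pi/2)
E
```

```text
pos [0.1951 0.5932 0.2302] togo mm (tool) [-393.8 -144.2   70.4] turn tool z -0.276 tool z axis [-0.001 -0.002 -1.   ] yaw_y 1.253 q6 -0.119 t 0.1
```

```bash
python3 -m crank '[[-38,-14,7,0,0,0,1],[-38,-14,7,0,0,0,1],[-38,-14,7,0,0,0,1],[-38,-14,7,0,0,0,1],[-38,-14,7,0,0,0,1],[-38,-14,7,0,0,0,1],[-38,-14,7,0,0,0,1],[-38,-14,7,0,0,0,1],[-38,-14,7,0,0,0,1],[-38,-14,7,0,0,0,1]]'
python3 -m crank '[[-14,-4,0,0,0,0,1],[0,0,0,0,0,-0.1,1],[0,0,0,0,0,-0.1,1],[0,0,0,0,0,-0.076,1],[0,0,0,0,0,0,1],[0,0,0,0,0,0,1],[0,0,0,0,0,0,1],[0,0,0,0,0,0,1],[0,0,0,0,0,0,1],[0,0,0,0,0,0,1]]'
python3 - <<'E'
from h import *
togo((.524,.333,.16),-.042+np.pi/2)
cv2.imwrite("pics/w1.png",cv2.resize(get_image("wrist")[:,:,::-1],(800,600),interpolation=cv2.INTER_CUBIC))
E
```

```text
t: 0.93
tool_pos: [0.5135, 0.3403, 0.1605]
tool_rot: [-0.497, -3.101, 0.001]
contact_force: [-0.2, 0.6, 1.0]
opening: 0.0854
grip_force: 0.0
t: 1.77
tool_pos: [0.5245, 0.3339, 0.1613]
tool_rot: [0.066, 3.141, 0.0]
contact_force: [0.5, -0.6, 0.4]
opening: 0.0854
grip_force: 0.0
pos [0.5245 0.3339 0.1613] togo mm (tool) [ 0.4 -0.9  1.3] turn tool z -0.0 tool z axis [ 0.  0. -1.] yaw_y 1.529 q6 -1.081 t 1.77
```

View pics/w1.png

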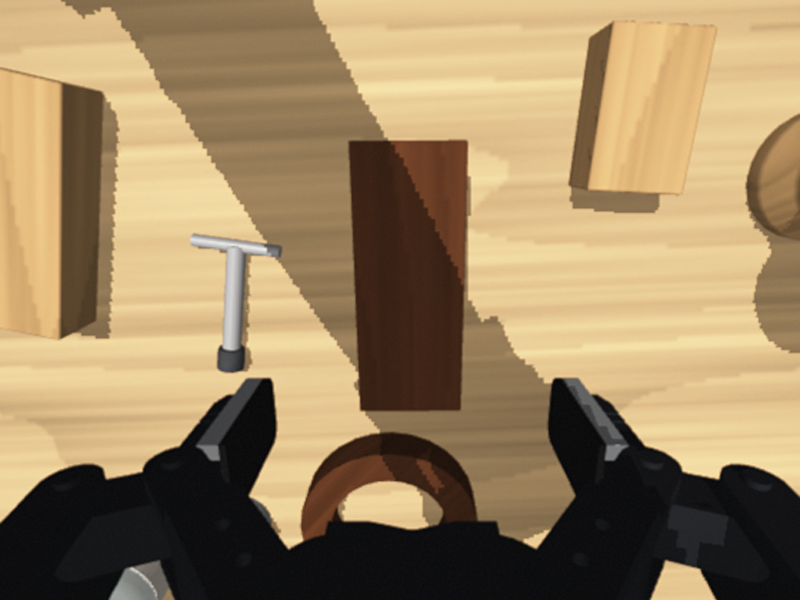

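The wrist view shows the sheet with corners (349,141), (468,140), (461,410) and (361,410). The key is to its left and the ring beyond its far end.

```bash
python3 - <<'E'
from h import *
o=ctrl.get_obs();p=(o["tool_pos"],o["tool_rot"])
k=560/800
r=rect([pt("wrist",((u+.5)*k-.5,(v+.5)*k-.5),.05,p) for u,v in [(461,410),(361,410),(349,141),(468,140)]]);print(r)
c=r[0];togo((c[0],c[1],.026),r[2]+np.pi/2)
E
```

```text
(array([0.5209, 0.332 , 0.05  ]), 'yaw', -0.034, 'L,W', np.float64(0.15725), np.float64(0.06155))
pos [0.5245 0.3339 0.1613] togo mm (tool) [  3.5  -2.1 135.3] turn tool z -0.008 tool z axis [ 0.  0. -1.] yaw_y 1.529 q6 -1.082 t 1.82
```

```bash
python3 -m crank '[[3.5,-2,25,0,0,-0.008,1],[0,0,25,0,0,0,1],[0,0,25,0,0,0,1],[0,0,25,0,0,0,1],[0,0,20,0,0,0,1],[0,0,15,0,0,0,1],[0,0,0,0,0,0,1],[0,0,0,0,0,0,-1],[0,0,0,0,0,0,-1],[0,0,0,0,0,0,-1]]' 30
python3 -m crank '[[0,0,0,0,0,0,-1],[0,0,0,0,0,0,-1],[0,0,0,0,0,0,-1],[0,0,0,0,0,0,-1],[0,0,-10,0,0,0,-1],[0,0,-20,0,0,0,-1],[0,0,-25,0,0,0,-1],[0,0,-25,0,0,0,-1],[0,0,0,0,0,0,-1],[0,0,0,0,0,0,-1]]'
```

```text
t: 2.65
tool_pos: [0.5224, 0.3326, 0.0285]
tool_rot: [0.053, 3.138, 0.002]
contact_force: [1.0, 0.1, 0.2]
opening: 0.0612
grip_force: 32.7
t: 3.48
tool_pos: [0.5221, 0.3324, 0.1085]
tool_rot: [0.053, 3.138, 0.003]
contact_force: [-0.3, 0.4, -1.3]
opening: 0.061
grip_force: 32.9
```

```bash
python3 -m crank '[[0,0,-35,0,0,0,-1],[0,0,-35,0,0,0,-1],[-2,-33,-20,0,0,0,-1],[-2,-36,-18,0,0,0,-1],[-2,-36,-10,0,0,0,-1],[-2,-36,-10,0,0,0,-1],[-2,-36,0,0,0,0,-1],[-3,-36,0,0,0,0,-1],[-3,-36,0,0,0,0,-1],[-2,-20,0,0,0,0,-1]]'
python3 -m crank '[[-2,-18,0,0,0,0,-1],[0,-10,0,0,0,0,-1],[0,0,0,0,0,0,-1],[0,0,0,0,0,0,-1],[0,0,0,0,0,0,-1],[0,0,0,0,0,0,-1],[0,0,0,0,0,0,-1],[0,0,0,0,0,0,-1],[0,0,0,0,0,0,-1],[0,0,0,0,0,0,-1]]'
python3 - <<'E'
from h import *
togo((.498,-.14,.16),.03+np.pi/2)
cv2.imwrite("pics/w2.png",cv2.resize(get_image("wrist")[:,:,::-1],(800,600),interpolation=cv2.INTER_CUBIC))
E
```

```text
t: 4.32
tool_pos: [0.5287, 0.0594, 0.2322]
tool_rot: [-0.057, -3.138, 0.002]
contact_force: [0.5, 0.1, -0.3]
opening: 0.0613
grip_force: 33.3
t: 5.15
tool_pos: [0.531, 0.0348, 0.2344]
tool_rot: [0.052, 3.141, 0.0]
contact_force: [0.1, 0.4, -0.7]
opening: 0.0614
grip_force: 33.3
pos [0.531  0.0348 0.2344] togo mm (tool) [  27.1 -175.8   74.4] turn tool z -0.063 tool z axis [ 0.  0. -1.] yaw_y 1.538 q6 -1.612 t 5.15
```

View pics/w2.png

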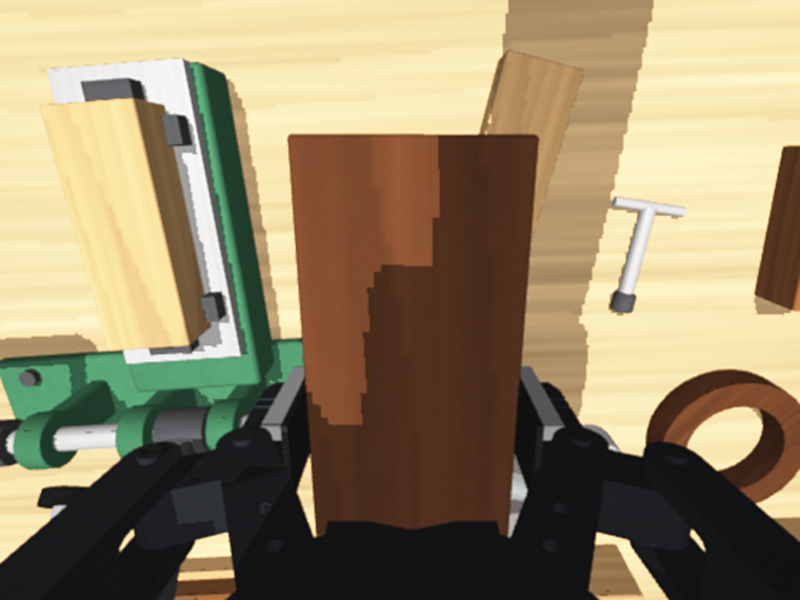

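The lower blank's top has corners (42,106), (133,98), (190,346) and (107,350). The held sheet's near edge runs from (289,135) to (538,135), square in the grip.

```bash
python3 - <<'E'
from h import *
o=ctrl.get_obs();p=(o["tool_pos"],o["tool_rot"])
k=560/800;f=lambda u,v:((u+.5)*k-.5,(v+.5)*k-.5)
r=rect([pt("wrist",f(u,v),.096,p) for u,v in [(190,346),(107,350),(42,106),(133,98)]]);print(r)
zs=o["tool_pos"][2]+.0215
R=Rn.from_rotvec(p[1]);e=[R.inv().apply(pt("wrist",f(u,v),zs,p)-p[0])*1000 for u,v in [(289,135),(538,135)]]
print("near edge in tool mm",np.array(e).round(1))
c=r[0];togo((c[0],c[1],.125),r[2]+np.pi/2)
E
```

```text
(array([ 0.4961, -0.1418,  0.096 ]), 'yaw', 0.032, 'L,W', np.float64(0.14905), np.float64(0.05325))
near edge in tool mm [[ 79.8 -31.3 -21.5]
 [ 79.8  30.1 -21.5]]
pos [0.5309 0.0347 0.2344] togo mm (tool) [  28.9 -177.5  109.4] turn tool z -0.065 tool z axis [ 0. -0. -1.] yaw_y 1.537 q6 -1.612 t 5.2
```

```bash
python3 -m crank '[[4,-30,0,0,0,0,-1],[5,-33,0,0,0,0,-1],[5,-33,0,0,0,0,-1],[5,-33,10,0,0,0,-1],[5,-30,20,0,0,0,-1],[4,-17.5,30,0,0,0,-1],[0,0,25,0,0,-0.065,-1],[0,0,24,0,0,0,-1],[0,0,0,0,0,0,-1],[0,0,0,0,0,0,-1]]'
python3 - <<'E'
from h import *
togo((.4972,-.1408,.081),.032+np.pi/2)
E
```

```text
t: 6.03
tool_pos: [0.496, -0.1406, 0.1242]
tool_rot: [0.048, -3.138, -0.002]
contact_force: [0.9, -1.1, 1.2]
opening: 0.0611
grip_force: 33.3
pos [ 0.496  -0.1406  0.1242] togo mm (tool) [-1.3 -0.3 43.2] turn tool z -0.001 tool z axis [-0.003  0.001 -1.   ] yaw_y 1.602 q6 -2.022 t 6.03
```

```bash
python3 -m crank '[[-0.5,0,12,0,0,0,-1],[-0.5,0,12,0,0,0,-1],[0,0,8,0,0,0,-1],[0,0,5,0,0,0,-1],[0,0,3,0,0,0,-1],[0,0,2,0,0,0,-1],[0,0,0.5,0,0,0,-1],[0,0,0,0,0,0,-1],[0,0,0,0,0,0,-1],[0,0,0,0,0,0,-1]]'
python3 - <<'E'
from h import *
togo((.4972,-.1408,.081),.032+np.pi/2)
E
```

```text
t: 6.87
tool_pos: [0.4983, -0.1412, 0.0833]
tool_rot: [-0.049, 3.14, -0.001]
contact_force: [0.7, 0.6, -1.0]
opening: 0.0613
grip_force: 33.3
pos [ 0.4983 -0.1412  0.0833] togo mm (tool) [1.1 0.4 2.3] turn tool z -0.001 tool z axis [ 0.001 -0.    -1.   ] yaw_y 1.602 q6 -2.022 t 6.87
```

```bash
python3 -m crank '[[0.5,0,1.5,0,0,0,-1],[0,0,0.5,0,0,0,-1],[0,0,0,0,0,0,-1],[0,0,0,0,0,0,0.7],[0,0,0,0,0,0,0.7],[0,0,0,0,0,0,0.7],[0,0,0,0,0,0,0.7],[0,0,0,0,0,0,0.7],[0,0,0,0,0,0,0.8],[0,0,0,0,0,0,0.8]]'
python3 -m crank '[[0,0,-15,0,0,0,0.8],[0,0,-25,0,0,0,0.8],[0,0,-30,0,0,0,1],[0,0,-40,0,0,0,1],[0,20,-35,0,0,0,1],[0,36,-15,0,0,0,1],[0,40,0,0,0,0,1],[0,40,0,0,0,0,1],[0,30,0,0,0,0,1],[0,5,0,0,0,0,1]]'
python3 - <<'E'
from h import *
togo((.4735,.1101,.16),-.256+np.pi/2)
E
```

```text
t: 7.7
tool_pos: [0.4975, -0.1411, 0.0809]
tool_rot: [-0.049, 3.141, -0.0]
contact_force: [0.4, 0.4, -0.5]
opening: 0.077
grip_force: 0.0
t: 8.53
tool_pos: [0.4917, 0.0337, 0.2411]
tool_rot: [-0.056, 3.14, 0.002]
contact_force: [0.1, 0.2, -0.5]
opening: 0.0857
grip_force: 0.0
pos [0.4917 0.0337 0.2411] togo mm (tool) [15.5 76.9 81.2] turn tool z 0.292 tool z axis [ 0.001  0.002 -1.   ] yaw_y 1.607 q6 -1.69 t 8.53
```

```bash
python3 -m crank '[[-25,0,0,0,0,0,1],[0,0,0,0,0,0,1],[0,0,0,0,0,0,1],[0,0,0,0,0,0,1],[0,0,0,0,0,0,1],[0,0,0,0,0,0,1],[0,0,0,0,0,0,1],[0,0,0,0,0,0,1],[0,0,0,0,0,0,1],[0,0,0,0,0,0,1]]'
python3 - <<'E'
from h import *
togo((.4735,.1101,.16),-.256+np.pi/2)
cv2.imwrite("pics/w3.png",cv2.resize(get_image("wrist")[:,:,::-1],(800,600),interpolation=cv2.INTER_CUBIC))
E
```

```text
t: 9.37
tool_pos: [0.5171, 0.0306, 0.2409]
tool_rot: [-0.049, 3.141, -0.0]
contact_force: [0.0, -0.1, 0.5]
opening: 0.0857
grip_force: 0.0
pos [0.5171 0.0306 0.2409] togo mm (tool) [41.1 80.8 80.9] turn tool z 0.287 tool z axis [ 0. -0. -1.] yaw_y 1.602 q6 -1.686 t 9.37
```

View pics/w3.png

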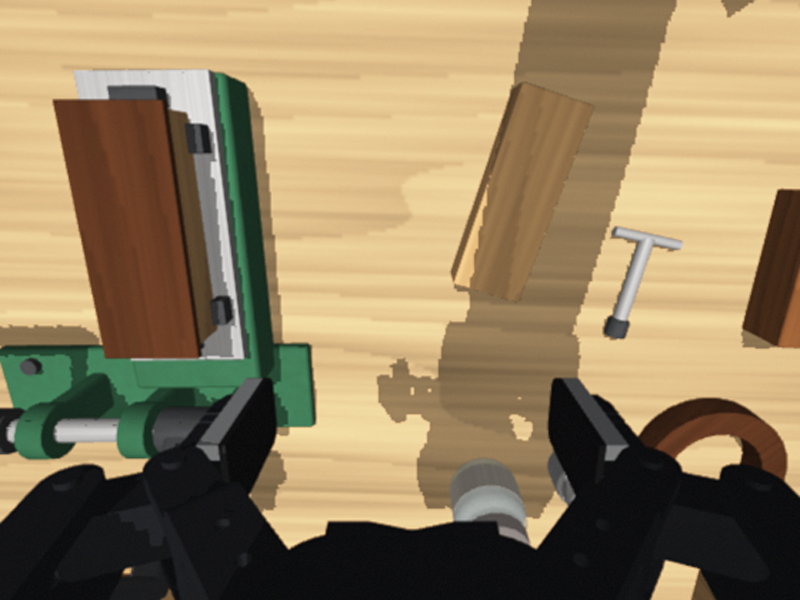

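The sheet is on the lower blank with corners (54,100), (163,99), (200,356) and (104,356). The upper blank's top has corners near (526,83), (592,105), (520,301) and (468,287).

```bash
python3 - <<'E'
from h import *
o=ctrl.get_obs();p=(o["tool_pos"],o["tool_rot"])
k=560/800;f=lambda u,v:((u+.5)*k-.5,(v+.5)*k-.5)
print("sheet",rect([pt("wrist",f(u,v),.102,p) for u,v in [(200,356),(104,356),(54,100),(163,99)]]))
r=rect([pt("wrist",f(u,v),.036,p) for u,v in [(520,301),(468,287),(526,83),(592,105)]]);print(r)
c=r[0];togo((c[0],c[1],.12),r[2]+np.pi/2)
E
```

```text
sheet (array([ 0.4958, -0.1411,  0.102 ]), 'yaw', 0.025, 'L,W', np.float64(0.156), np.float64(0.06205))
(array([0.4712, 0.1111, 0.036 ]), 'yaw', -0.223, 'L,W', np.float64(0.14835), np.float64(0.04565))
pos [0.5171 0.0306 0.2409] togo mm (tool) [ 43.4  81.9 120.9] turn tool z 0.254 tool z axis [ 0. -0. -1.] yaw_y 1.602 q6 -1.686 t 9.42
```

```bash
python3 -m crank '[[8,16,10,0,0,0,1],[8,17,15,0,0,0,1],[8,16,15,0,0,0,1],[8,16,15,0,0,0,1],[9,16,15,0,0,0,1],[0,0,15,0,0,0.09,1],[0,0,6,0,0,0.09,1],[0,0,0,0,0,0.09,1],[0,0,0,0,0,0.01,1],[0,0,0,0,0,0,1]]'
python3 -m crank '[[0,0,0,0,0,0,1],[0,0,0,0,0,0,1],[0,0,0,0,0,0,1],[0,0,0,0,0,0,1],[0,0,0,0,0,0,1],[0,0,0,0,0,0,1],[0,0,0,0,0,0,1],[0,0,0,0,0,0,1],[0,0,0,0,0,0,1],[0,0,0,0,0,0,1]]'
python3 - <<'E'
from h import *
togo((.4735,.1101,.16),-.256+np.pi/2)
cv2.imwrite("pics/w4.png",cv2.resize(get_image("wrist")[:,:,::-1],(800,600),interpolation=cv2.INTER_CUBIC))
E
```

```text
t: 10.25
tool_pos: [0.4737, 0.1104, 0.1499]
tool_rot: [0.387, 3.117, 0.0]
contact_force: [0.8, 0.6, 0.1]
opening: 0.0855
grip_force: 0.0
t: 11.08
tool_pos: [0.4736, 0.1104, 0.1498]
tool_rot: [-0.39, -3.117, -0.0]
contact_force: [-0.2, 0.1, -0.4]
opening: 0.0856
grip_force: 0.0
pos [0.4736 0.1104 0.1498] togo mm (tool) [  0.   -0.3 -10.2] turn tool z 0.007 tool z axis [-0.  0. -1.] yaw_y 1.322 q6 -1.246 t 11.08
```

View pics/w4.png

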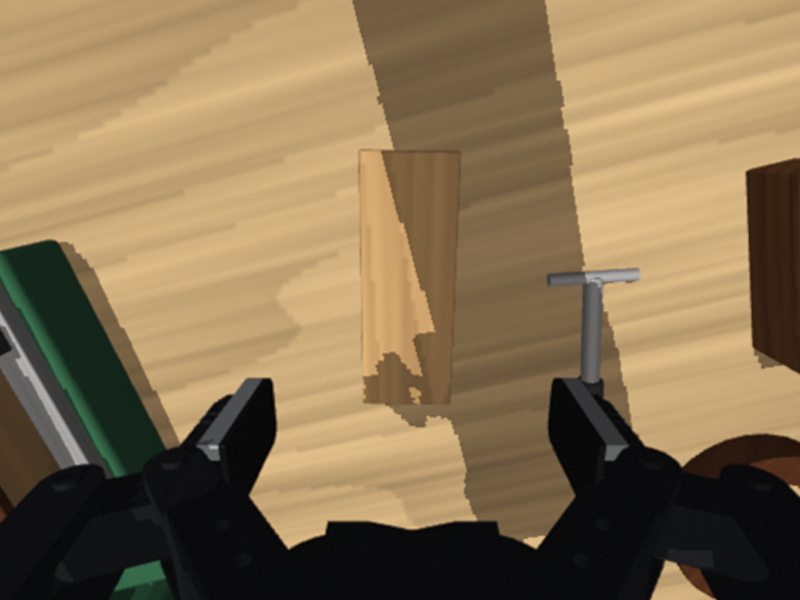

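The upper blank's top shows corners (360,150), (460,151), (450,404) and (364,403). It is nearly straight under the tool.

```bash
python3 - <<'E'
from h import *
o=ctrl.get_obs();p=(o["tool_pos"],o["tool_rot"])
k=560/800;f=lambda u,v:((u+.5)*k-.5,(v+.5)*k-.5)
r=rect([pt("wrist",f(u,v),.036,p) for u,v in [(450,404),(364,403),(360,150),(460,151)]]);print(r)
c=r[0];togo((c[0],c[1],.004),r[2]+np.pi/2)
E
```

```text
(array([0.4705, 0.108 , 0.036 ]), 'yaw', -0.262, 'L,W', np.float64(0.14925), np.float64(0.05285))
pos [0.4736 0.1104 0.1498] togo mm (tool) [  2.5  -3.1 145.8] turn tool z 0.013 tool z axis [-0. -0. -1.] yaw_y 1.322 q6 -1.246 t 11.13
```

```bash
python3 -m crank '[[2.5,-3,25,0,0,0.013,1],[0,0,30,0,0,0,1],[0,0,30,0,0,0,1],[0,0,25,0,0,0,1],[0,0,20,0,0,0,1],[0,0,10,0,0,0,1],[0,0,5,0,0,0,1],[0,0,0,0,0,0,-1],[0,0,0,0,0,0,-1],[0,0,0,0,0,0,-1]]' 40
python3 -m crank '[[0,0,0,0,0,0,-1],[0,0,0,0,0,0,-1],[0,0,0,0,0,0,-1],[0,0,0,0,0,0,-1],[0,0,0,0,0,0,-1],[0,0,0,0,0,0,-1],[0,0,0,0,0,0,-1],[0,0,0,0,0,0,-1],[0,0,0,0,0,0,-1],[0,0,0,0,0,0,-1]]'
```

```text
t: 11.97
tool_pos: [0.4721, 0.1083, 0.0067]
tool_rot: [0.41, 3.111, 0.001]
contact_force: [2.7, 0.1, -1.4]
opening: 0.0531
grip_force: 44.3
t: 12.8
tool_pos: [0.4721, 0.1082, 0.0066]
tool_rot: [0.41, 3.112, 0.001]
contact_force: [0.1, 0.0, 6.6]
opening: 0.0533
grip_force: 45.3
```

```bash
python3 -m crank '[[0,0,-10,0,0,0,-1],[0,0,-25,0,0,0,-1],[0,0,-30,0,0,0,-1],[0,0,-30,0,0,0,-1],[0,0,-30,0,0,-0.07,-1],[0,0,-30,0,0,-0.08,-1],[0,0,-30,0,0,-0.08,-1],[0,0,-5,0,0,-0.062,-1],[-3,-20,0,0,0,0,-1],[-3,-30,0,0,0,0,-1]]'
python3 -m crank '[[-3,-35,0,0,0,0,-1],[-3,-35,0,0,0,0,-1],[-2,-35,0,0,0,0,-1],[-2,-35,0,0,0,0,-1],[-1,-30,0,0,0,0,-1],[-1,-20,0,0,0,0,-1],[0,-10,0,0,0,0,-1],[0,0,0,0,0,0,-1],[0,0,0,0,0,0,-1],[0,0,0,0,0,0,-1]]'
python3 - <<'E'
from h import *
togo((.4975,-.141,.1086),.03+np.pi/2)
cv2.imwrite("pics/w5.png",cv2.resize(get_image("wrist")[:,:,::-1],(800,600),interpolation=cv2.INTER_CUBIC))
E
```

```text
t: 13.63
tool_pos: [0.4777, 0.0593, 0.1958]
tool_rot: [-0.054, 3.14, 0.001]
contact_force: [0.4, -0.9, -2.8]
opening: 0.0533
grip_force: 44.3
t: 14.47
tool_pos: [0.4957, -0.14, 0.1945]
tool_rot: [0.049, -3.141, -0.002]
contact_force: [-0.3, 0.0, -2.4]
opening: 0.0535
grip_force: 44.3
pos [ 0.4957 -0.14    0.1945] togo mm (tool) [-1.8 -1.2 85.9] turn tool z 0.001 tool z axis [-0.001  0.001 -1.   ] yaw_y 1.602 q6 -2.022 t 14.47
```

View pics/w5.png

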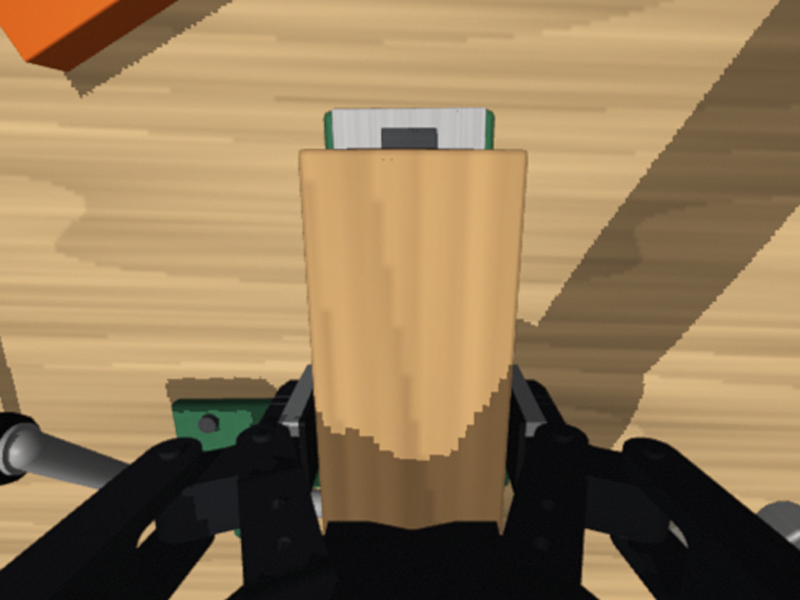

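The blank is held square over the nest, with its near edge running from (301,150) to (527,151). I'll check its offset in the tool.

```bash
python3 - <<'E'
from h import *
o=ctrl.get_obs();p=(o["tool_pos"],o["tool_rot"])
k=560/800;f=lambda u,v:((u+.5)*k-.5,(v+.5)*k-.5)
R=Rn.from_rotvec(p[1]);print(np.array([R.inv().apply(pt("wrist",f(u,v),p[0][2]+.0294,p)-p[0])*1000 for u,v in [(301,150),(527,151)]]).round(1))
E
python3 -m crank '[[-1.3,-1.2,10,0,0,0,-1],[0,0,20,0,0,0,-1],[0,0,20,0,0,0,-1],[0,0,12,0,0,0,-1],[0,0,8,0,0,0,-1],[0,0,5,0,0,0,-1],[0,0,4,0,0,0,-1],[0,0,0,0,0,0,-1],[0,0,0,0,0,0,-1],[0,0,0,0,0,0,-1]]'
python3 - <<'E'
from h import *
togo((.4975,-.141,.1086),.03+np.pi/2)
E
```

```text
[[ 76.2 -26.7 -29.4]
 [ 76.   25.9 -29.4]]
t: 15.35
tool_pos: [0.4981, -0.1427, 0.1169]
tool_rot: [-0.047, 3.139, -0.001]
contact_force: [0.3, -0.4, -2.4]
opening: 0.0535
grip_force: 44.3
pos [ 0.4981 -0.1427  0.1169] togo mm (tool) [0.5 1.8 8.3] turn tool z 0.0 tool z axis [ 0.002 -0.001 -1.   ] yaw_y 1.601 q6 -2.024 t 15.35
```

```bash
python3 -m crank '[[0.5,1.2,2,0,0,0,-1],[0,0,2,0,0,0,-1],[0,0,1.5,0,0,0,-1],[0,0,1,0,0,0,-1],[0,0,0.5,0,0,0,-1],[0,0,0,0,0,0,-1],[0,0,0,0,0,0,-1],[0,0,0,0,0,0,-1],[0,0,0,0,0,0,-1],[0,0,0,0,0,0,-1]]'
```

```text
t: 16.18
tool_pos: [0.4968, -0.1413, 0.1088]
tool_rot: [-0.047, 3.141, -0.0]
contact_force: [0.6, -0.9, -2.8]
opening: 0.0533
grip_force: 44.4
```

```bash
python3 -m crank '[[0,0,0.3,0,0,0,-1],[0,0,0,0,0,0,0.5],[0,0,0,0,0,0,0.5],[0,0,0,0,0,0,0.5],[0,0,0,0,0,0,0.7],[0,0,0,0,0,0,0.7],[0,0,0,0,0,0,0.7],[0,0,-5,0,0,0,0.7],[0,0,-15,0,0,0,0.7],[0,0,-25,0,0,0,0.7]]'
python3 -m crank '[[0,0,-30,0,0,0,1],[0,0,-40,0,0,0,1],[0,0,-40,0,0,0.12,1],[0,0,-10,0,0,0.12,1],[0,0,0,0,0,0.12,1],[0,0,0,0,0,0.12,1],[0,0,0,0,0,0.12,1],[0,0,0,0,0,0.12,1],[0,0,0,0,0,0.12,1],[0,0,0,0,0,0.12,1]]'
python3 -m crank '[[0,0,0,0,0,0.12,1],[0,0,0,0,0,0.12,1],[0,0,0,0,0,0.12,1],[0,0,0,0,0,0.12,1],[0,0,0,0,0,0.12,1],[-20,0,0,0,0,0.011,1],[-30,0,0,0,0,0,1],[-30,0,0,0,0,0,1],[-20,0,0,0,0,0,1],[0,0,0,0,0,0,1]]'
python3 - <<'E'
from h import *
togo((.5276,-.3265,.171),.03)
cv2.imwrite("pics/w6.png",cv2.resize(get_image("wrist")[:,:,::-1],(800,600),interpolation=cv2.INTER_CUBIC))
E
```

```text
t: 17.02
tool_pos: [0.4948, -0.1404, 0.1512]
tool_rot: [0.047, -3.136, -0.004]
contact_force: [-0.4, 0.6, -0.2]
opening: 0.0726
grip_force: 0.0
t: 17.85
tool_pos: [0.4968, -0.1412, 0.2739]
tool_rot: [1.417, 2.804, 0.0]
contact_force: [0.7, -0.6, -0.1]
opening: 0.0853
grip_force: 0.0
t: 18.68
tool_pos: [0.4997, -0.2443, 0.2737]
tool_rot: [2.191, 2.25, -0.002]
contact_force: [0.4, -0.1, -0.3]
opening: 0.0855
grip_force: 0.0
pos [ 0.4997 -0.2443  0.2737] togo mm (tool) [-82.8  25.7 102.8] turn tool z -0.004 tool z axis [-0.    -0.001 -1.   ] yaw_y 0.026 q6 -0.614 t 18.68
```

View pics/w6.png

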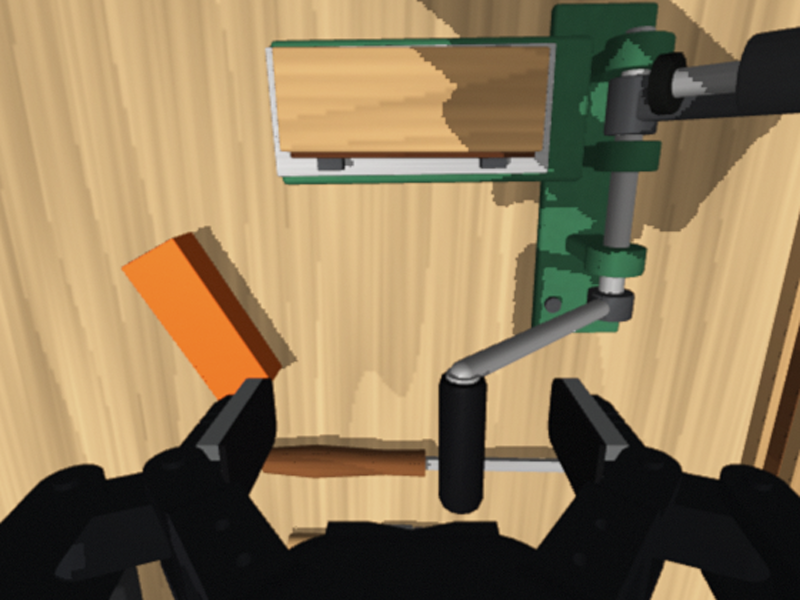

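The upper blank lies in line on the sheet, with corners about (273,48), (551,45), (541,152) and (281,154). The black grip runs from (463,378) to (461,508), and the gouge lies below it on the bench.

```bash
python3 - <<'E'
from h import *
o=ctrl.get_obs();p=(o["tool_pos"],o["tool_rot"])
k=560/800;f=lambda u,v:((u+.5)*k-.5,(v+.5)*k-.5)
print("upper",rect([pt("wrist",f(u,v),.138,p) for u,v in [(551,45),(541,152),(281,154),(273,48)]]))
e=[pt("wrist",f(u,v),.195,p) for u,v in [(463,378),(461,508)]];print(np.array(e).round(4))
togo((.5276,-.3265,.171),.03)
E
```

```text
upper (array([ 0.4959, -0.1409,  0.138 ]), 'yaw', 0.037, 'L,W', np.float64(0.1488), np.float64(0.0546))
[[ 0.5268 -0.2803  0.195 ]
 [ 0.5306 -0.3627  0.195 ]]
pos [ 0.4998 -0.2426  0.2736] togo mm (tool) [-84.7  25.5 102.6] turn tool z -0.003 tool z axis [-0.  0. -1.] yaw_y 0.027 q6 -0.613 t 18.73
```

```bash
python3 -m crank '[[-30,8,0,0,0,0.003,1],[-30,10,0,0,0,0,1],[-23,8,0,0,0,0,1],[0,0,20,0,0,0,1],[0,0,25,0,0,0,1],[0,0,25,0,0,0,1],[0,0,20,0,0,0,1],[0,0,14,0,0,0,1],[0,0,0,0,0,0,1],[0,0,0,0,0,0,1]]' 60
python3 - <<'E'
from h import *
togo((.528,-.3255,.17),.03)
E
```

```text
t: 19.57
tool_pos: [0.5283, -0.3227, 0.1693]
tool_rot: [-2.19, -2.251, -0.0]
contact_force: [0.3, -0.6, 0.1]
opening: 0.0853
grip_force: 0.0
pos [ 0.5283 -0.3227  0.1693] togo mm (tool) [-2.8 -0.4 -0.7] turn tool z -0.002 tool z axis [-0.001  0.001 -1.   ] yaw_y 0.028 q6 -0.696 t 19.57
```

```bash
python3 -m crank '[[-2,0,0,0,0,0,0],[0,0,0,0,0,0,-0.2],[0,0,0,0,0,0,-1],[0,0,0,0,0,0,-1],[0,0,0,0,0,0,-1],[0,0,0,0,0,0,-1],[0,0,0,0,0,0,-1],[0,0,0,0,0,0,-1],[0,0,0,0,0,0,-1],[0,0,0,0,0,0,-1]]' 60
python3 - <<'E'
from h import *
togo((.528,-.3255,.17),.03)
E
```

```text
t: 20.4
tool_pos: [0.5287, -0.3258, 0.1702]
tool_rot: [2.19, 2.25, -0.0]
contact_force: [1.9, -0.6, 4.2]
opening: 0.0242
grip_force: 58.6
pos [ 0.5287 -0.3258  0.1702] togo mm (tool) [ 0.3 -0.7  0.2] turn tool z -0.003 tool z axis [ 0.001 -0.001 -1.   ] yaw_y 0.027 q6 -0.699 t 20.4
```

```bash
python3 -m crank '[[0,-4.2,4.8,0,0,0,-1],[0,-4.1,4.8,0,0,0,-1],[0,-3.8,5.1,0,0,0,-1],[0,-3.8,5.2,0,0,0,-1],[0,-3.4,5.4,0,0,0,-1],[0,-3.4,5.4,0,0,0,-1],[0,-3,5.6,0,0,0,-1],[0,-3,5.7,0,0,0,-1],[0,-2.6,5.8,0,0,0,-1],[0,-2.5,5.9,0,0,0,-1]]' 70
python3 - <<'E'
from h import *
togo((.528-.0338,-.3258,.1702-.0537),.03)
E
```

```text
t: 21.23
tool_pos: [0.4949, -0.327, 0.1158]
tool_rot: [2.19, 2.249, 0.0]
contact_force: [3.4, -4.6, 4.4]
opening: 0.0239
grip_force: 68.5
pos [ 0.4949 -0.327   0.1158] togo mm (tool) [ 1.2 -0.7 -0.7] turn tool z -0.003 tool z axis [ 0.002 -0.002 -1.   ] yaw_y 0.027 q6 -0.736 t 21.23
```

```bash
python3 -m crank '[[0.5,-2.1,6,0,0,0,-1],[0.5,-2.1,6,0,0,0,-1],[0,-1.7,6.1,0,0,0,-1],[0,-1.6,6.2,0,0,0,-1],[0,-1.2,6.2,0,0,0,-1],[0,-1.2,6.3,0,0,0,-1],[0,-0.7,6.3,0,0,0,-1],[0,-0.7,6.4,0,0,0,-1],[0,-0.3,6.3,0,0,0,-1],[0,-0.2,6.4,0,0,0,-1]]' 80
python3 -m crank '[[0,0,0,0,0,0,-1],[0,0,0,0,0,0,-1],[0,0,0,0,0,0,-1],[0,0,0,0,0,0,-1],[0,0,0,0,0,0,-1],[0,0,0,0,0,0,-1],[0,0,0,0,0,0,-1],[0,0,0,0,0,0,-1],[0,0,0,0,0,0,-1],[0,0,0,0,0,0,-1]]' 80
python3 - <<'E'
from h import *
togo((.528-.0456,-.3258,.1702-.1159),.03)
cv2.imwrite("pics/w7.png",cv2.resize(get_image("wrist")[:,:,::-1],(800,600),interpolation=cv2.INTER_CUBIC))
cv2.imwrite("pics/s7.png",cv2.resize(get_image("scene")[130:280,130:330,::-1],(800,600),interpolation=cv2.INTER_CUBIC))
E
```

```text
t: 22.07
tool_pos: [0.4837, -0.3275, 0.0555]
tool_rot: [2.188, 2.248, -0.002]
contact_force: [0.8, -2.9, 13.1]
opening: 0.0239
grip_force: 79.0
t: 22.9
tool_pos: [0.4837, -0.3275, 0.0555]
tool_rot: [2.188, 2.248, -0.002]
contact_force: [2.1, -4.9, 8.8]
opening: 0.024
grip_force: 79.1
pos [ 0.4837 -0.3275  0.0555] togo mm (tool) [ 1.8 -1.3  1.2] turn tool z -0.003 tool z axis [ 0.002 -0.004 -1.   ] yaw_y 0.027 q6 -0.748 t 22.9
```

View pics/s7.png

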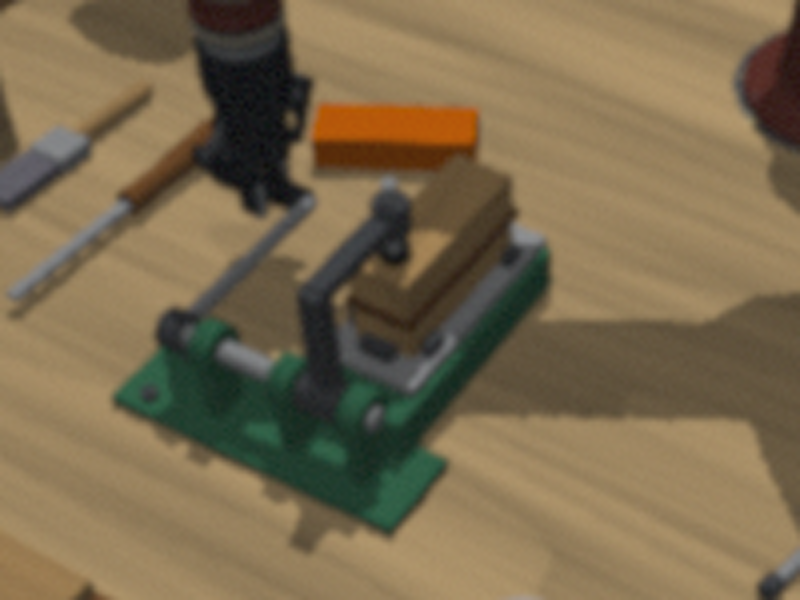

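The lever is level (drop 115 mm, θ about 0.74). In the picture the foot, at (395,245), bears on the far end of the aligned stack, and the force is about 9–13 N, as expected. I'm handing the job in.

```bash
python3 -c "
from station import ctrl
print(ctrl.finish_job())"
```

```text
the job is handed in; nothing more can be done
None
```

I laid the sheet and then the upper blank lined up on the lower blank, and handed the job in at about 23 s while still holding the lever level by its grip; no verdict came back.

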